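Hang the repaired wall unit on its test stand

TASK

Hang the repaired wall unit on the test stand: pick it up, fit the two keyholes in the ears of its back plate over the two screw heads on the stand's crossbar, then slide it straight down until it is fully home and the spring plunger has snapped into the back plate, and let go. Feel your way and do not force it against the stand. Leave everything else on the bench where it is.

Things in the scene. Friction and masses are not known exactly. Their poses are not given: they have to be found in the camera images.
- stand: Test stand fixed to the bench: dark base plate 200 x 210 x 12 mm reaching 90 mm in front of the bar, two square posts 153 mm high at y = +/-78 mm, across their front an aluminium crossbar 196 mm wide with clamp nuts (18 mm, 13 mm proud) at y = +/-78. Origin on the table below the bar's front face; x out of that face (away from the robot), z up. Pushing the unit on it with over 20 N may bend it.
- stand_face (a point): Point on the bar's front face, 105 mm up: nominal midpoint of its two screws; axes as the stand. Screws at y = +/-42 mm: shank 4.5 mm thick, head 10.5 mm wide, 4.5 to 8 mm out of the face. The bar (from 50 mm below the screws to 20 mm above) is clamped by hand: bar, screws and plunger really lie up to 15 mm above or below this point; this is not measured.
- plunger (a joint): Round-nosed spring plunger 8 mm thick in the bar, midway between the screws and level with them, standing 5.5 mm out of the face. Value in m: 0 fully out, grows as it is pressed in, 0.0055 flush. Spring 3 N at 0, 5.2 N flush. It rubs on the unit's back plate, so the unit may not slide down by its own weight.
- unit: Wall unit, 0.28 to 0.46 kg, loose, standing upright: grey box 54 mm wide (y), 33 mm deep (x -13 to 20 mm), 125 mm high; behind it a 3 mm steel back plate (x -20 to -17 mm) 114 mm wide, 84 mm high, its ears sticking out both sides. Origin under its middle on the underside; x out of its front (vents), z up. The box's bare sides above the ears (z 84 to 125 mm) can be gripped.
- keyhole_l (a point): Centre of the round part (14 mm wide) of the keyhole in the ear at the unit's +y side, on the plate's back, y = +42 mm, z = 50 mm; axes as the unit. From it a slot 7 mm wide runs up; a screw at the slot's end sits 20 mm above this point. So heads enter with the unit 20 mm above its final height.
- keyhole_r (a point): The same for the keyhole at y = -42 mm.
- unit_back (a point): Point on the back of the back plate, midway, z = 70 mm: centre of the plate's 12 mm hole for the plunger; axes as the unit. Hung fully home it meets the real midpoint of the screws.
- tablet: Bystander: opened tablet, 170 x 250 x 10 mm, lying; origin under its middle.
- carton: Bystander: cream carton, 120 x 180 x 36 mm; origin under its middle.
- dish: Bystander: round steel dish with screws, 86 mm wide, 14 mm high; origin under its middle.
- driver: Bystander: screwdriver with black handle, 160 mm long, lying along its x.
- pen_driver: Bystander: thin metal precision screwdriver, 110 mm long, 12 mm thick, lying along its x.
- adapter: Bystander: plain grey power adapter without back plate or ears, 50 x 56 x 85 mm high, standing; origin under its middle.
- bits: Bystander: black bit block 50 x 90 x 34 mm; origin under its middle.
There are look-alikes about, which are no part of the job. Leave any orange or turquoise look-alike of the unit alone.

How it is judged:
On the way:
1. the back plate lies flat on the crossbar with both screw heads through its keyholes, pressing the plunger in (x of unit_back in the frame of stand_face between -0.004 and 0.0045 m and distance between unit_back and stand_face below 0.05 m and value of joint plunger above 0.0025 m), for 0.1 s.
At the end, for the whole second after the job is handed in: The unit hangs at rest and released on both screws: back plate flat on the crossbar (within 4.5 mm), within 5 mm of the middle, upright within 0.08 rad, and slid down so far that the plunger has sprung out into the plate's hole (joint under 1.5 mm). Nothing else moved more than 30 mm (value of joint plunger below 0.0015 m and x of unit_back in the frame of stand_face between -0.004 and 0.0045 m and y of unit_back in the frame of stand_face between -0.005 and 0.005 m and z of unit_back in the frame of stand_face between -0.019 and 0.019 m and angle between unit's own z axis and vertical below 0.08 rad and linear speed of unit below 0.01 m/s and angular speed of unit below 0.1 rad/s and contact force between the fingers and unit below 0.1 N and distance of each of tablet, carton, dish, driver, pen_driver, adapter, bits from where it was at the start of the episode below 0.03 m); the robot touches nothing.
It fails at once if the unit is forced against the stand (contact forces adding up to more than 50 N) (contact force between unit and stand above 50 N).
It fails at once if a bystander is moved more than 30 mm (distance of any of tablet, carton, dish, driver, pen_driver, adapter, bits from where it was at the start of the episode above 0.03 m).
It also fails if it takes over 61 s, if anything falls off the work surface, if the arm or the gripper's body presses on something with over 40 N, if the wrist force passes 120 N, or if a joint passes its speed limit or range.

ROBOT

A 7-joint arm with a two-finger parallel gripper is mounted at the origin on the work surface. World frame = base frame: x ahead of the robot, y to its left, z up, the work surface at z = 0. Lengths are in m, angles in rad, forces in N, time in s.
With the tool pointing down it reaches from about 0.4 to 0.85 m from the base axis. Payload 4.5 kg.
Tool frame: the origin (TCP) lies at the very end of the fingers, on their centre line; the grasp point (between the pads) lies 19 mm behind it; x points along the fingers, z is the direction in which the jaws open and shut, and the axes are right-handed (so a half turn about x gives the same grasp; the last joint's range is limited). The gripper opens to 88 mm and grips with 3 to 60 N. Pads are 18 mm wide; open, the fingers measure 123 mm over their backs; the gripper's body (75 mm by 187 mm) begins 45 mm behind the grasp point.
Start: joints at [-1.097, 0.689, -0.195, 1.565, 0.157, 0.902, -0.215], TCP at [0.266, 0.566, 0.203] pointing down, gripper open.
Joint ranges: [-3.01, 3.01], [-0.46, 2.08], [-1.47, 1.51], [0.13, 2.56], [-1, 4.14], [0.04, 2.09], [-2.66, 2.66]. Speed limits (rad/s): [2.57, 2.57, 3.14, 3.14, 3.14, 3.14, 3.14].

INTERFACE

Orientations are given as a unit quaternion [w, x, y, z].
In Python, from bench import env gives the robot as it stands.
- The arm moves only by the tool drive_tool, never from a script. Its argument "moves" is text: rows parted by semicolons, each of 7 numbers parted by spaces: the turn, a rotation vector about the world's x, y, z in rad, then the shift along the world's x, y, z in mm, then the opening in per cent of the stroke, from 0 (shut) to 100 (fully open). A call has 1 to 10 rows; each row is the pose to reach, as a shift and turn from the pose commanded when the call began; what a row does not reach only later rows make up. A row lasts 1/10 s, in which the tool goes at most 50 mm and 8.59 degrees, less where a joint would pass 70% of its speed; a pose out of reach is approached as far as the arm can. A call with a gripper value outside its range is refused whole. The fingers move at their own pace and stop on an object; "grip_force" is the grip in N (left out, the last holds). Time passes only in rows, so rows that repeat a pose let the fingers close. It gives the time, the measured TCP pose, the force and the opening at its end, in the units of the state.
- env.state(): the state, without advancing time (a new reading comes with each control period).
- env.camera(name): name is "side" or "top"; returns the picture (384x512x3 uint8, red, green, blue); there is no depth.
- env.camera_info(name): a dict with "fx", "fy", "cx", "cy" (pixels), "k1" (the pictures are not rectified: a ray, as slopes to the right and down, at radius r is drawn at 1 + k1 r^2 times it, then the intrinsics apply), "position" and "attitude" of the camera in the world. Camera axes: x right, y down, z forward; pixel columns grow to the right and rows downward; lengths in m; the calibration is good to about 2 mm. A picture is of the moment at which its call begins. camera_info takes no time and is no camera call.
- env.finish_job(): hands the job in, once; it reports no verdict.
The state is a dict: "t": time; "q": joint angles; "joint_vel": joint speeds; "effort": joint torques, N m; "ee_pos": TCP position; "ee_rot": TCP orientation; "ft_force": force on the tool from outside, world axes, zero at the start; "moment": the same for the moment, N m; "grip_width": finger opening in m.
Only numpy, scipy, OpenCV 4.12 (cv2) and the standard library are available. Lean on these libraries where they do the work, as an engineer would, in place of code of your own. Each camera call takes 0.05 s, during which the arm holds its last target.

## Working session

There is one attempt and no reset: what is moved stays moved. The work goes in short steps, Python scripts to look and compute and a tool call to move; the robot and the scene stay as the last step left them, time stands still between calls to the robot, and variables do not carry over. Pictures are saved under pics/ and viewed, and the job is handed in when it is done.

Besides the shell and the picture viewer there is one more tool, called as name(argument=value, ...) on one line, values as JSON. drive_tool: Moves the arm, as the interface text tells. Its arguments: {"type":"object","properties":{"moves":{"type":"string"},"grip_force":{"type":"number"}},"required":["moves"]}

```bash
ls; mkdir -p pics; python3 - <<'E'
from bench import env
import cv2
s=env.state()
print({k:(v if not hasattr(v,'round') else v) for k,v in s.items()})
for n in('side','top'):
    print(n,env.camera_info(n)); im=env.camera(n); cv2.imwrite(f'pics/{n}0.png',cv2.resize(im[:,:,::-1],(800,600),interpolation=cv2.INTER_CUBIC)); cv2.imwrite(f'pics/{n}0_raw.png',im[:,:,::-1])
E
```

```text
pics
{'t': 0.0, 'q': array([-1.09720542,  0.69001185, -0.19451011,  1.56630698,  0.15730494,
        0.90251574, -0.21510249]), 'joint_vel': array([-0.0018221 ,  0.00286293, -0.00099153, -0.00124261,  0.00167234,
        0.00045062, -0.00097235]), 'effort': array([ 3.47342220e-04, -5.27560937e+01, -1.26675412e+00, -1.53421265e+01,
       -5.26391377e-02,  6.67342290e-03,  1.75157588e-04]), 'ee_pos': array([0.26585367, 0.564878  , 0.20250248]), 'ee_rot': array([ 0.5964846 , -0.37931013,  0.5975334 ,  0.37852845]), 'ft_force': array([ 0.04281343,  0.12522608, -0.93835232]), 'moment': array([-0.00706057,  0.02348088,  0.01557031]), 'grip_width': 0.08800359953487394}
side {'fx': 363.56260799740176, 'fy': 363.56260799740176, 'cx': 257.9140816802017, 'cy': 190.86539757790442, 'k1': -0.10948236430967957, 'position': array([-0.0648582 , -0.57601538,  1.05041169]), 'attitude': array([-0.32238066,  0.86845762, -0.35201071,  0.13394231])}
top {'fx': 452.5881499872083, 'fy': 452.5881499872083, 'cx': 260.06663014826984, 'cy': 193.79146949211366, 'k1': -0.00942477592263274, 'position': array([ 0.36989153, -0.00825096,  1.38660805]), 'attitude': array([ 0.04609318, -0.70019468,  0.71170499, -0.03284576])}
```

View pics/side0.png

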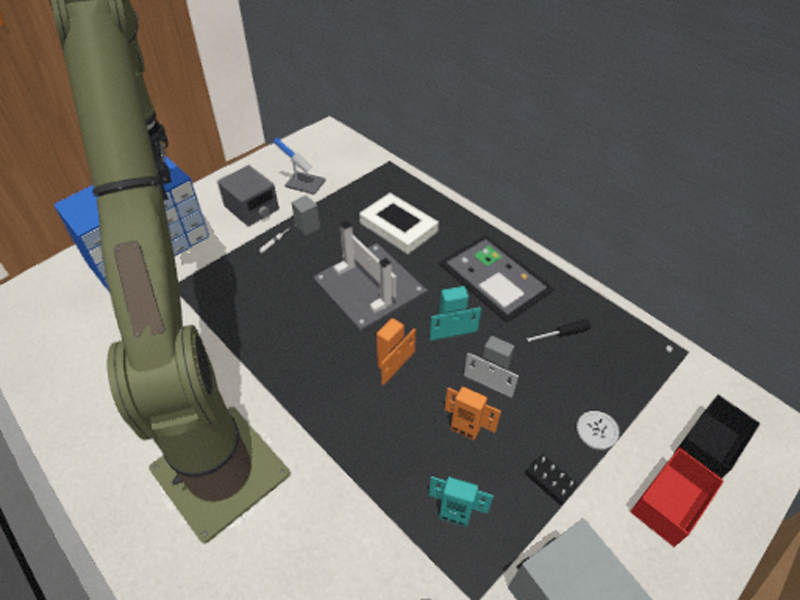

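View pics/top0.png

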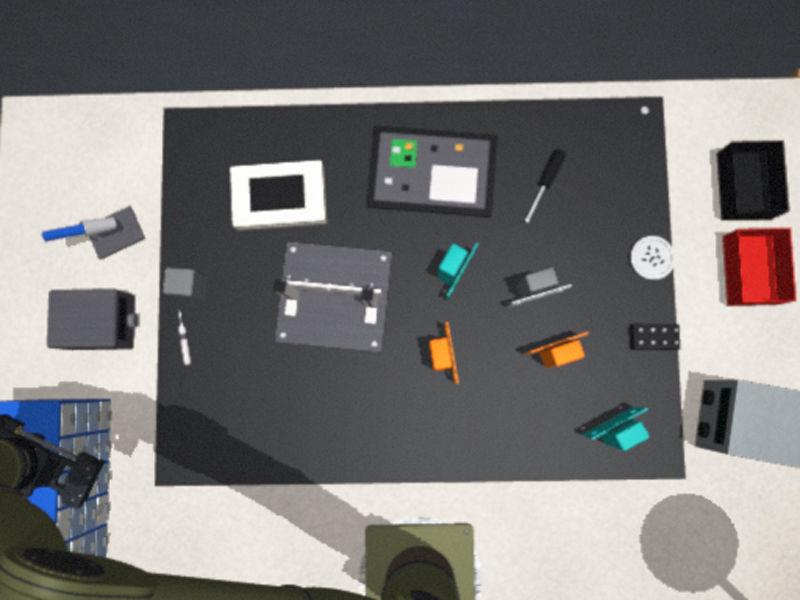

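The only grey unit with a back plate and ears is at top-view (540,285) and side (493,368). The look-alikes are orange or turquoise. The other grey thing, at top (180,282), is the plain adapter. I'll confirm with crops, since the stand sits at top (335,290).

```bash
cat > h.py <<'E'
import numpy as np, cv2
from scipy.spatial.transform import Rotation as R
from bench import env
def cam(n):
    i=env.camera_info(n); w,x,y,z=i['attitude']
    return i,R.from_quat([x,y,z,w]).as_matrix(),np.array(i['position'])
def ray(n,uv):
    i,M,p=cam(n); d=np.array([(uv[0]-i['cx'])/i['fx'],(uv[1]-i['cy'])/i['fy']])
    u=d.copy()
    for _ in range(20): u=d/(1+i['k1']*(u@u))
    v=M@np.array([u[0],u[1],1]); return p,v/np.linalg.norm(v)
def onz(n,uv,z):
    p,v=ray(n,uv); return p+v*(z-p[2])/v[2]
def proj(n,P):
    i,M,p=cam(n); c=M.T@(np.array(P)-p); u=c[:2]/c[2]; u=u*(1+i['k1']*(u@u))
    return np.array([i['fx']*u[0]+i['cx'],i['fy']*u[1]+i['cy']])
def tri(a,b):
    (p,v),(q,w)=ray('top',a),ray('side',b)
    s=np.linalg.lstsq(np.c_[v,-w],q-p,rcond=None)[0]
    A,B=p+v*s[0],q+w*s[1]; return (A+B)/2,np.linalg.norm(A-B)
def crop(src,x0,y0,w,h,k,out):
    im=cv2.imread(src)[y0:y0+h,x0:x0+w]; cv2.imwrite(out,cv2.resize(im,None,fx=k,fy=k,interpolation=cv2.INTER_CUBIC))
E
python3 - <<'E'
from h import *
crop('pics/top0_raw.png',310,160,70,45,11,'pics/c1.png')
crop('pics/side0_raw.png',285,205,60,55,10,'pics/c2.png')
crop('pics/top0_raw.png',172,150,84,80,7,'pics/c3.png')
crop('pics/side0_raw.png',195,135,84,80,7,'pics/c4.png')
for n in('top','side'):print(cam(n)[1][:,2])
for a,b in [((345.6,182.4),.1),((214,184),.1)]: print(onz('top',a,b))
E
```

```text
[ 0.11160634  0.01779541 -0.99359315]
[ 0.45960933  0.46564962 -0.75626033]
[ 0.5429269  -0.23029809  0.1       ]
[0.54503083 0.14676952 0.1       ]
```

View pics/c1.png

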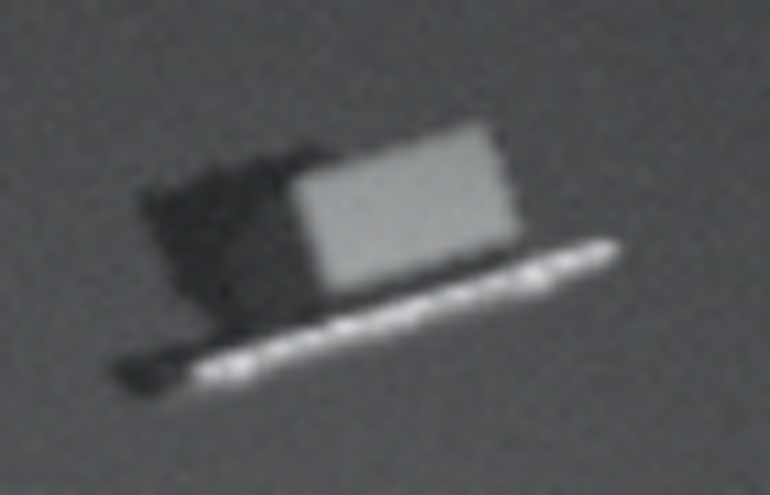

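View pics/c2.png

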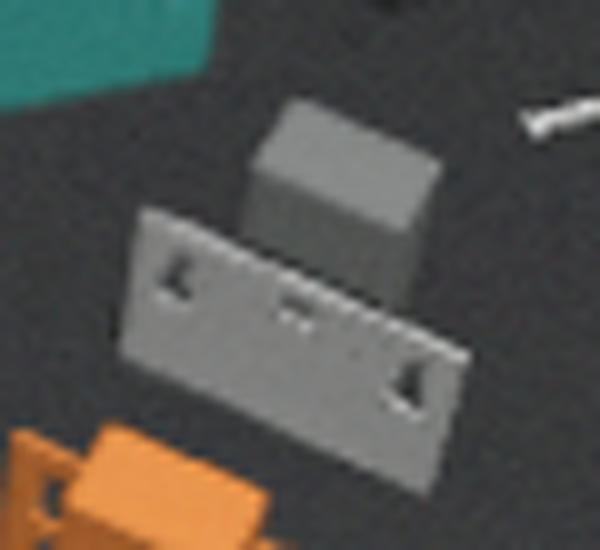

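View pics/c3.png

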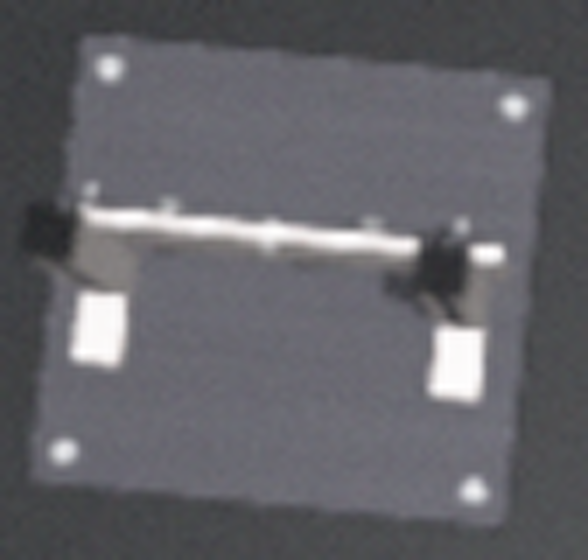

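View pics/c4.png

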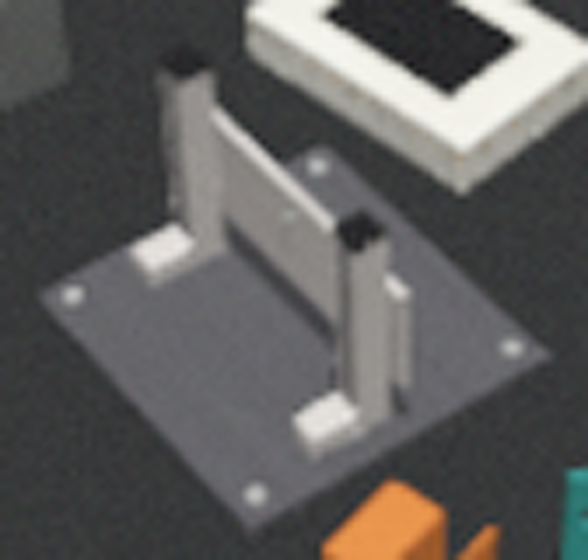

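Crop c1/c2 confirms it: grey box with a steel plate, two keyholes and a plunger hole (side raw ≈(303,233), (326,243)). In c3 the screw tips show at top raw (196.0,179.3) and (225.3,181.9). Measuring now.

```bash
cat > m1.py <<'E'
from h import *
im=cv2.imread('pics/top0_raw.png'); K=8
def rect(x0,y0,w,h,lo,hi,sat=(None,None),name=None):
    c=cv2.resize(im[y0:y0+h,x0:x0+w],None,fx=K,fy=K,interpolation=cv2.INTER_CUBIC)
    g=cv2.cvtColor(c,cv2.COLOR_BGR2GRAY); g=cv2.GaussianBlur(g,(0,0),4)
    m=((g>lo)&(g<hi)).astype(np.uint8)*255
    return c,g,m,x0,y0
def up(p,x0,y0): return (np.array(p,float)+.5)/K-.5+[x0,y0]
# base plate
c,g,m,x0,y0=rect(172,150,84,80,82,256)
m=cv2.morphologyEx(m,cv2.MORPH_CLOSE,np.ones((61,61)))
cs=max(cv2.findContours(m,0,1)[0],key=cv2.contourArea); h=cv2.convexHull(cs)
q=cv2.approxPolyDP(h,40,True)[:,0]
print('g bg',g[20,20],g[500,300])
P=np.array([onz('top',up(p,x0,y0),.012) for p in cv2.boxPoints(cv2.minAreaRect(cs))]); print('base rect',P.round(4))
print(q.tolist()); P=np.array([onz('top',up(p,x0,y0),.012) for p in q]); print(P.round(4)); print(np.linalg.norm(np.roll(P,-1,0)-P,axis=1))
print('c',P.mean(0))
cv2.imwrite('pics/m_base.png',m)
# box top
c,g,m,x0,y0=rect(310,160,70,45,110,256)
n,l,st,ce=cv2.connectedComponentsWithStats(m); print(st.tolist())
cv2.imwrite('pics/m_unit.png',m)
for i in range(1,n):
    if st[i,4]<2000: continue
    cs=max(cv2.findContours((l==i).astype(np.uint8),0,1)[0],key=cv2.contourArea)
    for z in(.125,.084):
        P=np.array([onz('top',up(p,x0,y0),z) for p in cv2.boxPoints(cv2.minAreaRect(cs))]); d=np.roll(P,-1,0)-P
        print(i,z,P.mean(0).round(4),np.linalg.norm(d,axis=1).round(4),np.degrees(np.arctan2(d[:,1],d[:,0])).round(2))
E
python3 m1.py
```

```text
g bg 63 108
base rect [[0.4378 0.2784 0.012 ]
 [0.6538 0.2599 0.012 ]
 [0.6259 0.0099 0.012 ]
 [0.4116 0.0325 0.012 ]]
[[96, 43], [628, 92], [671, 639], [36, 545]]
[[0.6495 0.2515 0.012 ]
 [0.6264 0.0457 0.012 ]
 [0.4158 0.0321 0.012 ]
 [0.4554 0.2738 0.012 ]]
[0.20717291 0.21096605 0.2449559  0.19539696]
c [0.53678413 0.15076527 0.012     ]
[[0, 0, 560, 360, 180918], [217, 93, 160, 117, 12487], [140, 173, 310, 111, 8195]]
1 0.125 [ 0.5506 -0.2294  0.125 ] [0.0521 0.0309 0.052  0.0309] [ -73.55 -164.99  106.43   15.27]
1 0.084 [ 0.5565 -0.2365  0.084 ] [0.0538 0.0319 0.0537 0.0319] [ -73.55 -164.99  106.43   15.27]
2 0.125 [ 0.5229 -0.228   0.125 ] [0.1138 0.011  0.1137 0.011 ] [ -73.55 -165.08  106.44   15.49]
2 0.084 [ 0.5279 -0.2351  0.084 ] [0.1175 0.0114 0.1174 0.0114] [ -73.55 -165.08  106.44   15.49]
```

```bash
cat > m2.py <<'E'
from h import *
im=cv2.imread('pics/top0_raw.png').astype(float).mean(2)
def cent(n,im,u,v,r=4):
    u0,v0=int(round(u)),int(round(v)); w=im[v0-r:v0+r+1,u0-r:u0+r+1]; w=w-np.median(w)-15; w[w<0]=0
    yy,xx=np.mgrid[v0-r:v0+r+1,u0-r:u0+r+1]; return np.array([(xx*w).sum(),(yy*w).sum()])/w.sum()
S={'top':[(187.6,159.7),(245.4,165.1),(239.7,220),(181.1,214.6)]}
for n,x0,y0,pts in(('top',172,150,[(109,68),(514,106),(474,490),(64,452)]),('side',195,135,[(318,165),(512,347),(255,494),(73,294)])):
    im=cv2.imread(f'pics/{n}0_raw.png').astype(float).mean(2)
    C=[cent(n,im,(a+.5)/7-.5+x0,(b+.5)/7-.5+y0) for a,b in pts]
    P=np.array([onz(n,c,.013) for c in C]); d=np.roll(P,-1,0)-P
    print(n,np.round(C,1).tolist()); print(P.round(4)); print(np.linalg.norm(d,axis=1).round(4),np.degrees(np.arctan2(d[:,1],d[:,0])).round(2),P.mean(0).round(4))
E
python3 m2.py
```

```text
top [[187.2, 159.3], [245.0, 164.7], [239.2, 219.6], [180.6, 214.0]]
[[0.6355 0.2399 0.013 ]
 [0.615  0.0614 0.013 ]
 [0.4463 0.081  0.013 ]
 [0.4664 0.2596 0.013 ]]
[0.1797 0.1698 0.1797 0.1703] [-96.57 173.39  83.58  -6.63] [0.5408 0.1605 0.013 ]
side [[237.9, 160.2], [267.7, 184.2], [231.0, 205.2], [204.9, 176.7]]
[[0.6221 0.2377 0.013 ]
 [0.6161 0.061  0.013 ]
 [0.4468 0.0814 0.013 ]
 [0.4676 0.2591 0.013 ]]
[0.1768 0.1706 0.1789 0.156 ] [-91.94 173.13  83.3   -7.89] [0.5382 0.1598 0.013 ]
```

View pics/m_base.png

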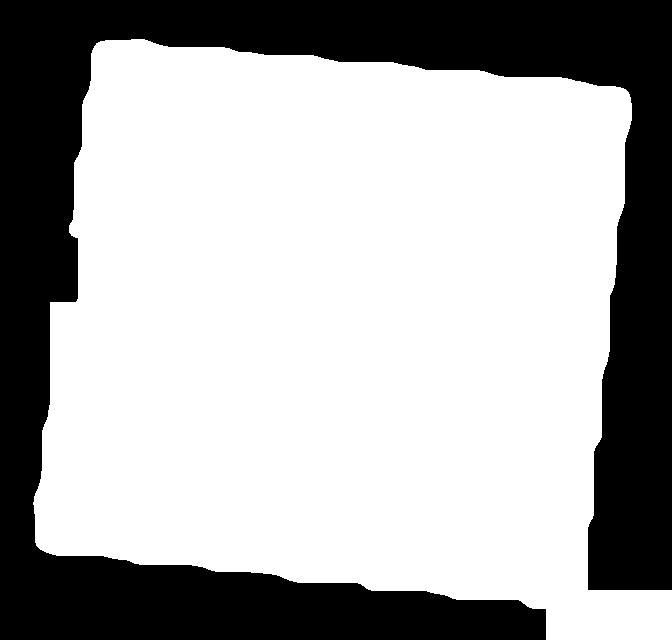

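```bash
cat > m3.py <<'E'
from h import *
yaw=np.radians(-6.6); ex=np.array([np.cos(yaw),np.sin(yaw),0]); ey=np.array([-ex[1],ex[0],0])
O=np.array([.5408,.1605,0])+.010*ex
print('O',O)
def tos(P): d=np.array(P)-O; return np.array([d@ex,d@ey,d[2]])
t=cv2.imread('pics/top0_raw.png').astype(float).mean(2); s=cv2.imread('pics/side0_raw.png').astype(float).mean(2)
# top: bar strip centre per column
def strip(im,cols,f,r=3):
    out=[]
    for u in cols:
        v0=int(round(f(u))); v=np.arange(v0-r,v0+r+1); w=im[v,u]-np.percentile(im[v,u],30)-10; w[w<0]=0; out.append((u,(v*w).sum()/w.sum(),w.sum()/w.max()))
    return np.array(out)
ft=lambda u:150+ (215+(u-184)*7*(35/340.))/7 -.5
T=strip(t,range(186,230),ft); print(T[::6].round(2)); 
pt=np.polyfit(T[:,0],T[:,1],1); print('top line',pt, np.std(T[:,1]-np.polyval(pt,T[:,0])))
np.set_printoptions(suppress=True,linewidth=180)
print('top patch'); print(t[173:190,205:212].astype(int))
print('side patch rows150-170 cols 226-242'); print(s[148:172,226:243].astype(int))
for uv in[(196-.43,179.3-.43),(225.3-.43,181.9-.43)]: print('screw',tos(onz('top',uv,.105)).round(4), tos(onz('top',uv,.12)).round(4))
E
python3 m3.py
```

```text
O [0.55073373 0.15935063 0.        ]
[[186.   180.7    2.25]
 [192.   180.85   2.31]
 [198.   181.72   2.41]
 [204.   182.02   2.32]
 [210.   182.88   2.49]
 [216.   183.42   2.4 ]
 [222.   183.91   2.47]
 [228.   184.67   2.45]]
top line [9.66172350e-02 1.62471006e+02] 0.16697769144894106
top patch
[[105 109 109 106 109 105 109]
 [108 110 108 110 110 109 106]
 [109 106 110 110 111 108 109]
 [109 109 110 109 112 109 109]
 [109 109 107 110 109 107 108]
 [110 112 110 110 111 108 109]
 [107 108 106 110 110 110 106]
 [120 112 108 108 112 115 111]
 [185 158 143 135 145 171 164]
 [235 231 229 228 232 239 238]
 [206 220 225 232 242 247 247]
 [141 156 165 178 204 218 201]
 [118 123 125 132 156 172 151]
 [112 113 110 111 125 134 127]
 [108 109 106 107 110 111 111]
 [111 109 109 108 110 106 107]
 [109 107 108 110 106 108 107]]
side patch rows150-170 cols 226-242
[[ 58  54  56  60  53  60  60  56  55  56  55  55  75 111 140 156 162]
 [ 60  56  51  58  58  55  55  54  57  54  58  57  54  67  91 125 150]
 [128  56  53  57  58  57  57  55  58  58  58  58  57  52  58  76 114]
 [183 130  59  56  58 
[... 879 characters left out ...]
 199 172 123 109 105]
 [137 129 132 134 132 132 131 136 133 133 132 148 182 199 172 121 105]
 [130 121 131 133 135 133 133 132 133 145 154 144 147 182 199 178 130]
 [126 100 118 132 133 133 131 132 133 139 144 136 133 144 182 201 169]
 [128  90  88 117 130 132 134 131 133 128 129 134 135 134 147 181 155]
 [129  91  70  87 115 131 135 132 131 128 131 136 135 134 135 144 123]
 [137 103  71  70  86 117 130 135 134 127 131 135 133 135 135 132 128]
 [142 116  82  70  70  84 116 134 133 130 130 132 135 135 137 136 135]
 [121 112  97  80  68  67  84 118 132 132 131 134 134 136 134 135 134]]
screw [0.0048 0.0406 0.105 ] [0.0028 0.0379 0.12  ]
screw [ 0.0055 -0.0441  0.105 ] [ 0.0035 -0.0457  0.12  ]
```

```bash
cat > m4.py <<'E'
import io,contextlib
with contextlib.redirect_stdout(io.StringIO()): exec(open('m3.py').read())
def cross_down(im,u,v0,v1,th):
    for v in range(v0,v1):
        a,b=im[v,u],im[v+1,u]
        if a<th<=b: return v+(th-a)/(b-a)
E_t=np.array([(u,x) for u in range(188,226) if (x:=cross_down(t,u,176,186,172)) ])
pt=np.polyfit(E_t[:,0],E_t[:,1],1)
# robust
for _ in range(5):
    r=E_t[:,1]-np.polyval(pt,E_t[:,0]); E_t=E_t[abs(r)<max(.15,2*r.std())]; pt=np.polyfit(E_t[:,0],E_t[:,1],1)
print(pt,r.std(),len(E_t))
E_s=[]
for v in range(152,158):
    for u in range(238,224,-1):
        a,b=s[v,u],s[v,u-1]
        if a<125<=b: E_s.append((u-(125-a)/(b-a),v)); break
E_s=np.array(E_s); print(E_s.round(2).tolist())
# each side pt: plane through top camera containing top line
P1=ray('top',(190,np.polyval(pt,190)));P2=ray('top',(225,np.polyval(pt,225)))
n=np.cross(P1[1],P2[1]); c=P1[0]
for uv in E_s:
    p,v=ray('side',uv); k=((c-p)@n)/(v@n); print('edge pt stand',tos(p+k*v).round(4))
    k=(O-p)@ex/(v@ex); print('   with x=0 plane',tos(p+k*v).round(4))
# plunger rear nub in side (row165,col~235.7)
p,v=ray('side',(235.7,165.5))
for x in(-.008,-.012): k=(O+x*ex-p)@ex/(v@ex); print('nub',x,tos(p+k*v).round(4))
E
python3 m4.py
```

```text
[  0.09797373 160.82770786] 0.13884272347985183 32
[[227.95, 152.0], [228.99, 153.0], [230.29, 154.0], [231.3, 155.0], [232.3, 156.0], [233.31, 157.0]]
edge pt stand [0.0004 0.058  0.1142]
   with x=0 plane [-0.      0.0573  0.1149]
edge pt stand [0.0004 0.0511 0.1142]
   with x=0 plane [0.     0.0505 0.1149]
edge pt stand [0.0002 0.0421 0.116 ]
   with x=0 plane [0.     0.0418 0.1163]
edge pt stand [0.0002 0.0355 0.1158]
   with x=0 plane [-0.      0.0352  0.1161]
edge pt stand [0.0002 0.0291 0.1155]
   with x=0 plane [0.     0.0288 0.1159]
edge pt stand [0.0002 0.0226 0.1153]
   with x=0 plane [-0.      0.0223  0.1157]
nub -0.008 [-0.008  -0.003   0.0962]
nub -0.012 [-0.012  -0.0092  0.1036]
```

```bash
python3 - <<'E'
from h import *
s=env.state(); w,x,y,z=s['ee_rot']; M=R.from_quat([x,y,z,w]).as_matrix(); print(M.round(4))
a=np.degrees(np.arctan2(M[1,2],M[0,2])); print('tool z yaw',a)
for tgt in(106.4,-73.6): print((tgt-a+180)%360-180)
# rotvec of full correction incl. making tool exactly down
for tgt in(106.4,-73.6):
    zt=np.array([np.cos(np.radians(tgt)),np.sin(np.radians(tgt)),0]); xt=np.array([0,0,-1]); T=np.c_[xt,np.cross(zt,xt),zt]
    print(R.from_matrix(T@M.T).as_rotvec().round(4))
print(np.array([.5506,-.2294,.09])*1000-s['ee_pos']*1000)
E
```

```text
[[-6.000e-04 -9.049e-01  4.257e-01]
 [-1.600e-03  4.257e-01  9.049e-01]
 [-1.000e+00 -1.000e-04 -1.700e-03]]
tool z yaw 64.80457483842976
41.59542516157023
-138.40457483842977
[0.0017 0.     0.726 ]
[ 0.0000e+00 -2.1000e-03 -2.4156e+00]
[ 284.6976912  -794.32034211 -112.59312819]
```

drive_tool(moves="0 0 0.1 0 -20 40 100; 0 0 0.2 15 -60 55 100; 0 0 0.3 30 -105 60 100; 0 0 0.4 45 -150 60 100; 0 0 0.5 61 -195 60 100; 0 0 0.6 78 -240 60 100; 0 0 0.7 95 -285 60 100; 0.0017 0 0.726 112 -330 60 100; 0.0017 0 0.726 130 -375 60 100; 0.0017 0 0.726 146 -420 60 100", grip_force=25)

```text
t: 1.1
ee_pos: [0.4125, 0.1435, 0.2633]
ee_rot: [0.424, -0.566, 0.423, 0.567]
ft_force: [1.1, -0.4, -0.5]
grip_width: 0.0881
```

drive_tool(moves="0 0 0 16 -45 0 100; 0 0 0 32 -90 0 100; 0 0 0 48 -135 0 100; 0 0 0 64 -180 0 100; 0 0 0 80 -225 0 100; 0 0 0 96 -270 0 100; 0 0 0 112 -315 0 100; 0 0 0 125 -355 0 100; 0 0 0 138 -374 0 100; 0 0 0 139 -374 0 100")

```text
t: 2.1
ee_pos: [0.5513, -0.2326, 0.2623]
ee_rot: [0.425, -0.565, 0.425, 0.565]
ft_force: [0.4, 0.3, -0.2]
grip_width: 0.0879
```

```bash
python3 - <<'E'
from h import *
for n in('top','side'):
    im=env.camera(n)[:,:,::-1]; cv2.imwrite(f'pics/{n}1_raw.png',im)
print(env.state()['ee_pos'])
crop('pics/top1_raw.png',280,120,130,100,6,'pics/c5.png')
crop('pics/side1_raw.png',260,160,130,100,6,'pics/c6.png')
E
```

```text
[ 0.55070657 -0.22758576  0.26272118]
```

View pics/c6.png

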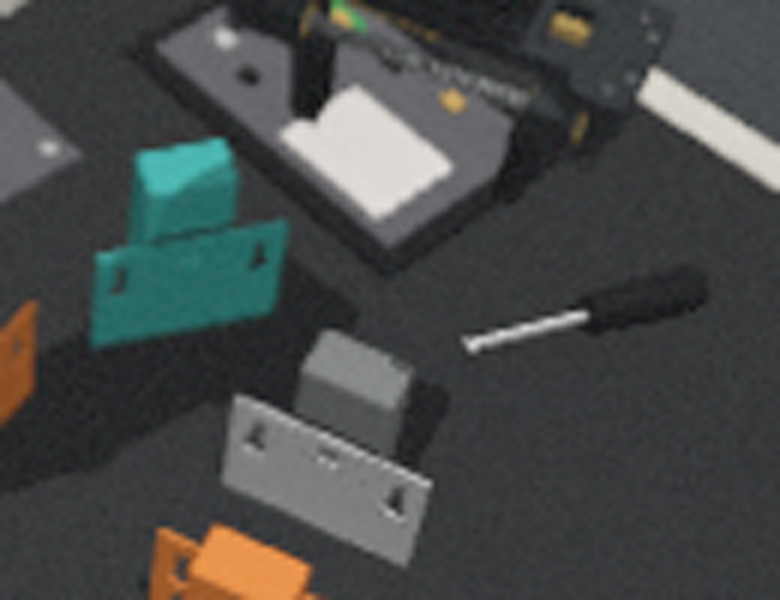

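```bash
python3 - <<'E'
from h import *
P=[onz('side',((a+.5)/10-.5+285,(b+.5)/10-.5+205),.125) for a,b in[(295,98),(443,163),(405,230),(252,165)]]
print(np.round(P,4),np.mean(P,0))
E
```

```text
[[ 0.5575 -0.2021  0.125 ]
 [ 0.5715 -0.2516  0.125 ]
 [ 0.5426 -0.2595  0.125 ]
 [ 0.5274 -0.2098  0.125 ]] [ 0.54974359 -0.23076784  0.125     ]
```

drive_tool(moves="0 0 0 -0.5 -2.4 -45 100; 0 0 0 -0.5 -2.4 -90 100; 0 0 0 -0.5 -2.4 -130 100; 0 0 0 -0.5 -2.4 -155 100; 0 0 0 -0.5 -2.4 -168 100; 0 0 0 -0.5 -2.4 -173 100; 0 0 0 -0.5 -2.4 -173 100; 0 0 0 -0.5 -2.4 -173 50; 0 0 0 -0.5 -2.4 -173 40; 0 0 0 -0.5 -2.4 -173 40", grip_force=25)

```text
t: 3.2
ee_pos: [0.5512, -0.2311, 0.0914]
ee_rot: [-0.424, 0.566, -0.423, -0.566]
ft_force: [-0.6, -1.1, -0.6]
grip_width: 0.066
```

drive_tool(moves="0 0 0 0 0 0 40; 0 0 0 0 0 0 40; 0 0 0 0 0 0 40; 0 0 0 0 0 0 40")

```text
t: 3.6
ee_pos: [0.5506, -0.2308, 0.0903]
ee_rot: [0.424, -0.566, 0.423, 0.567]
ft_force: [0.0, 0.2, -0.2]
grip_width: 0.0356
```

```bash
python3 - <<'E'
from h import *
for n in('top','side'):
    im=env.camera(n)[:,:,::-1]; cv2.imwrite(f'pics/{n}2_raw.png',im)
s=env.state();print(s['ee_pos'],s['ee_rot'])
w,x,y,z=s['ee_rot'];print(R.from_quat([x,y,z,w]).as_matrix().round(3))
crop('pics/top2_raw.png',280,120,130,100,6,'pics/c7.png')
crop('pics/side2_raw.png',260,160,130,100,6,'pics/c8.png')
E
```

```text
[ 0.55053702 -0.2308412   0.09030119] [ 0.42387132 -0.56563962  0.42327601  0.5667648 ]
[[-0.001 -0.959 -0.282]
 [ 0.002 -0.282  0.959]
 [-1.     0.     0.002]]
```

View pics/c8.png

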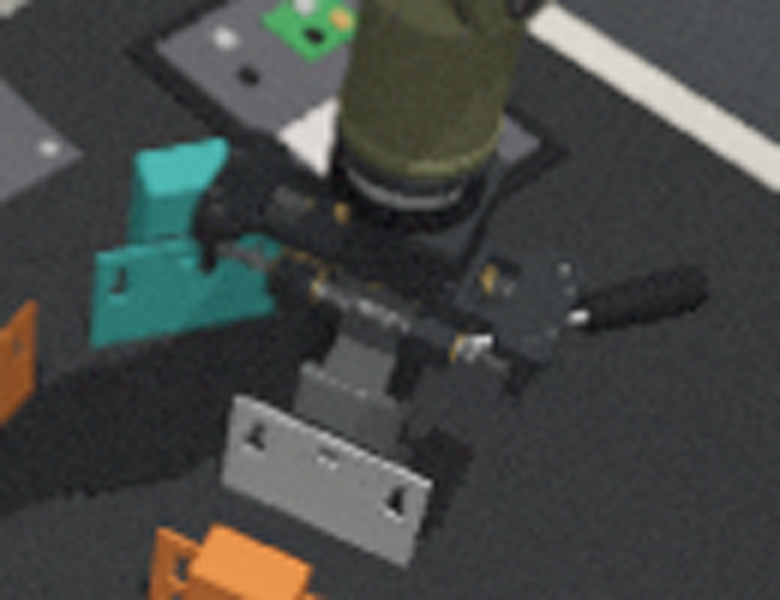

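View pics/c7.png

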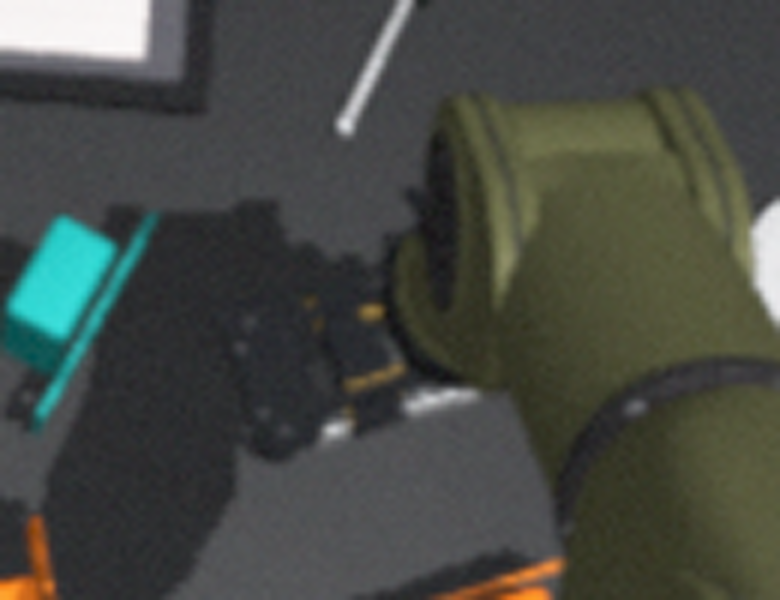

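```bash
python3 - <<'E'
from h import *
s=env.state();w,x,y,z=s['ee_rot'];M=R.from_quat([x,y,z,w]).as_matrix();p=s['ee_pos'];print(s['grip_width'])
im=cv2.imread('pics/side2_raw.png'); k=8;x0,y0=290,190
c=cv2.resize(im[y0:y0+70,x0:x0+90],None,fx=k,fy=k,interpolation=cv2.INTER_CUBIC)
c=cv2.convertScaleAbs(c,alpha=1.8)
def dot(P,col):
    q=(proj('side',P)-[x0,y0]+.5)*k; cv2.circle(c,tuple(int(a) for a in q),4,col,-1)
for d in(0,.019,.064):
    for sg in(-.0178,0,.0178): dot(p-M[:,0]*d+M[:,2]*sg,(0,0,255))
yw=np.radians(16.4);a=np.array([np.cos(yw),np.sin(yw),0]);b=np.array([-a[1],a[0],0])
C=np.array([.5502,-.23,0])
for zz in(.084,.125):
    for sx in(-.0165,.0165):
        for sy in(-.027,.027): dot(C+sx*a+sy*b+[0,0,zz],(0,255,0))
cv2.imwrite('pics/c9.png',c)
E
```

```text
0.03549755304048912
```

View pics/c9.png

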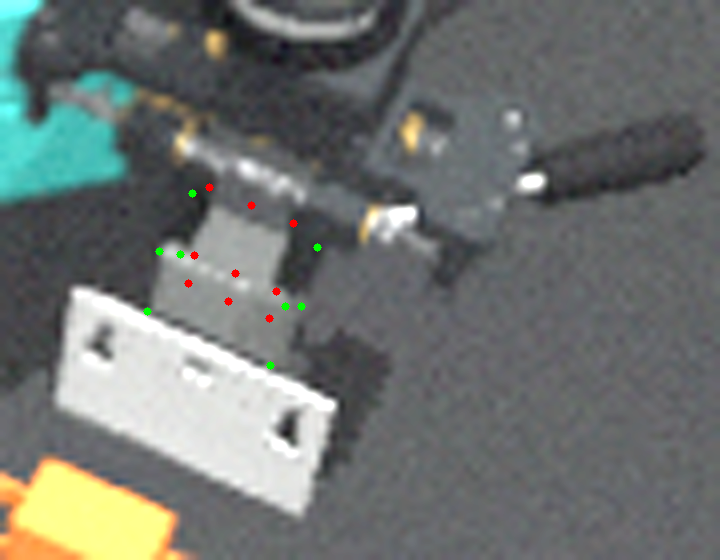

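drive_tool(moves="0 0 0 0 0 0 100; 0 0 0 0 0 0 100; 0 0 0 0 0 0 100; 0 0 0 0 0 0 100; 0 0 0 0 0 0 100")

```text
t: 4.2
ee_pos: [0.5506, -0.2308, 0.0903]
ee_rot: [0.424, -0.566, 0.423, 0.567]
ft_force: [-0.2, -0.5, 1.0]
grip_width: 0.0728
```

```bash
python3 - <<'E'
from h import *
im=env.camera('side')[:,:,::-1]; cv2.imwrite(f'pics/side3_raw.png',im); print(env.state()['grip_width'])
o=[]
for f in('side0','side2','side3'):
    im=cv2.imread(f'pics/{f}_raw.png')[185:250,290:345]
    o.append(cv2.convertScaleAbs(cv2.resize(im,None,fx=4.8,fy=7,interpolation=cv2.INTER_CUBIC),alpha=2))
cv2.imwrite('pics/c10.png',np.hstack(o))
E
```

```text
0.07725362288216753
```

View pics/c10.png

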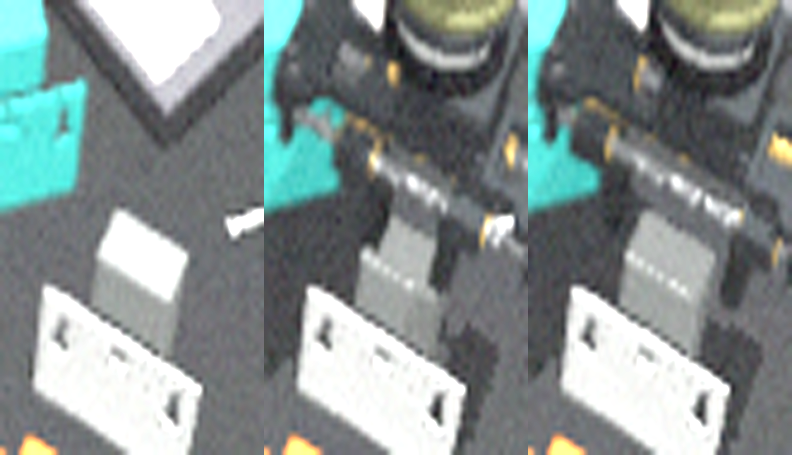

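```bash
python3 - <<'E'
from h import *
s=env.state();w,x,y,z=s['ee_rot'];M=R.from_quat([x,y,z,w]).as_matrix();p=s['ee_pos'];print(s['grip_width'])
for sg in(-.0386,-.0556):
  for d in(0,.019,.035,.045): print(sg,d,proj('side',p-M[:,0]*d+M[:,2]*sg).round(1))
im=cv2.imread('pics/side3_raw.png')
c=cv2.convertScaleAbs(cv2.resize(im[200:245,295:350],None,fx=13,fy=13,interpolation=cv2.INTER_CUBIC),alpha=2.5)
cv2.imwrite('pics/c11.png',c)
E
```

```text
0.07725362288216753
-0.0386 0 [329.2 232. ]
-0.0386 0.019 [330.1 228.5]
-0.0386 0.035 [330.9 225.6]
-0.0386 0.045 [331.5 223.7]
-0.0556 0 [334.1 234.1]
-0.0556 0.019 [335.1 230.7]
-0.0556 0.035 [336.  227.8]
-0.0556 0.045 [336.5 225.9]
```

View pics/c11.png

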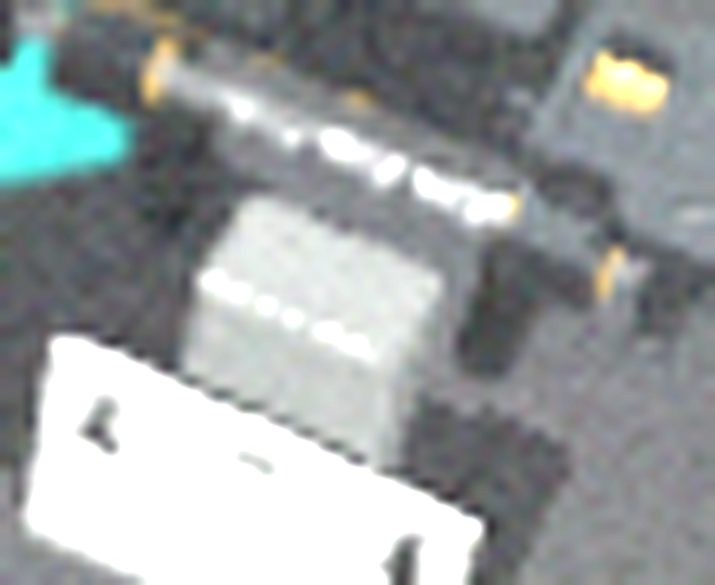

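```bash
python3 - <<'E'
from h import *
p=np.array([.5507,-.2276,.2627]);zt=np.array([-.282,.959,0])
for n,x0,y0,w,h,k in(('top',310,130,80,60,9),('side',290,130,90,65,8)):
    im=cv2.imread(f'pics/{n}1_raw.png')
    c=cv2.convertScaleAbs(cv2.resize(im[y0:y0+h,x0:x0+w],None,fx=k,fy=k,interpolation=cv2.INTER_CUBIC),alpha=2)
    for sg in(-.0615,-.044,0,.044,.0615):
        q=(proj(n,p+zt*sg)-[x0,y0]+.5)*k; cv2.circle(c,tuple(int(a) for a in q),3,(0,0,255),-1)
    cv2.imwrite(f'pics/d_{n}.png',c)
E
```

```text
(no output)
```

View pics/d_top.png

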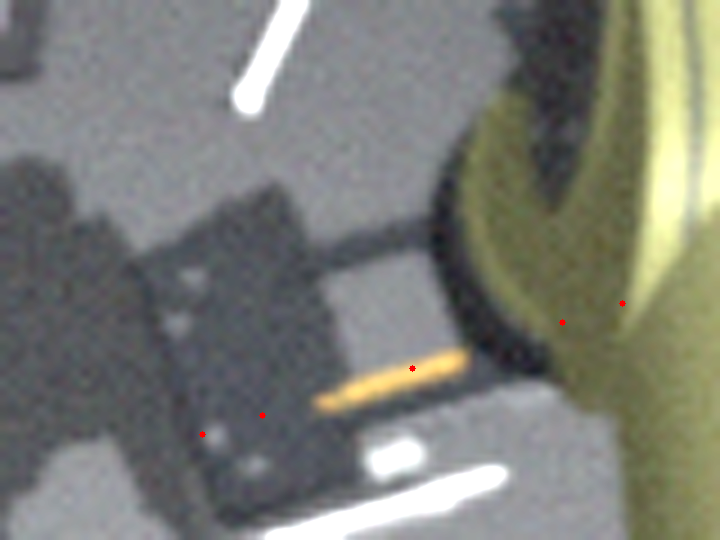

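View pics/d_side.png

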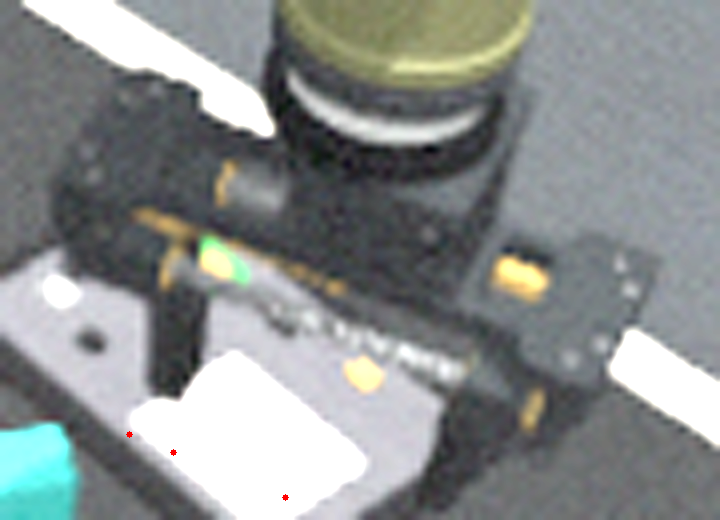

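The fingers closed to 35 mm without meeting the 54 mm box. The side view (tip at ≈(332,228), expected (332,233)) suggests the visible tips sit about 25 mm higher than reported. I'll lower gently and look again.

drive_tool(moves="0 0 0 0 0 -5 100; 0 0 0 0 0 -10 100; 0 0 0 0 0 -15 100; 0 0 0 0 0 -18 100; 0 0 0 0 0 -18 100")

```text
t: 4.75
ee_pos: [0.5502, -0.2307, 0.0716]
ee_rot: [0.424, -0.565, 0.423, 0.567]
ft_force: [-0.1, 0.5, 0.8]
grip_width: 0.0881
```

```bash
python3 - <<'E'
from h import *
im=env.camera('side')[:,:,::-1]; cv2.imwrite(f'pics/side4_raw.png',im); s=env.state();print(s['ee_pos'],s['ft_force'])
c=cv2.convertScaleAbs(cv2.resize(im[190:245,285:350],None,fx=12,fy=10.5,interpolation=cv2.INTER_CUBIC),alpha=2.5)
cv2.imwrite('pics/c12.png',c)
E
```

```text
[ 0.55036458 -0.23075743  0.07196549] [-0.11818686 -1.07672387  0.33747672]
```

View pics/c12.png

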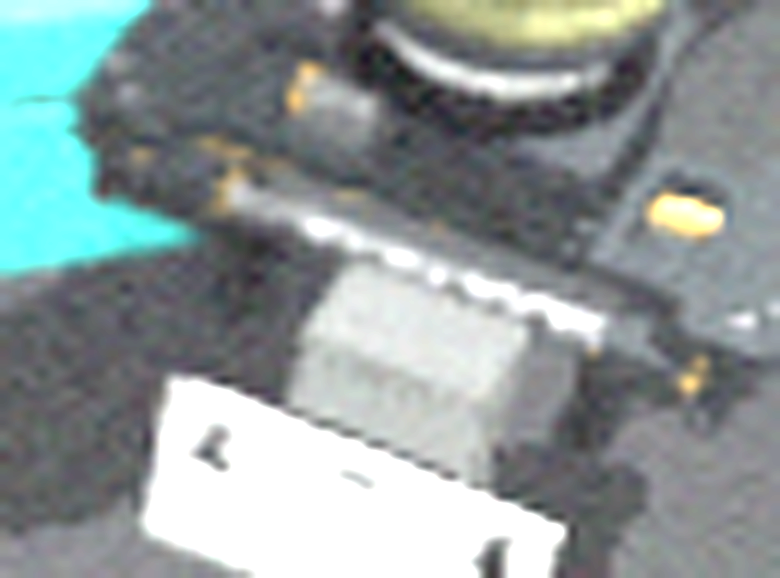

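drive_tool(moves="0 0 0 0 0 0 60; 0 0 0 0 0 0 55; 0 0 0 0 0 0 50; 0 0 0 0 0 0 50; 0 0 0 0 0 0 50; 0 0 0 0 0 0 50")

```text
t: 5.4
ee_pos: [0.5507, -0.2305, 0.0724]
ee_rot: [0.424, -0.566, 0.423, 0.567]
ft_force: [0.0, 1.4, 1.9]
grip_width: 0.0541
```

```bash
python3 - <<'E'
from h import *
im=env.camera('side')[:,:,::-1]; cv2.imwrite(f'pics/side5_raw.png',im); s=env.state();print(s['ee_pos'],s['ft_force'],s['grip_width'])
c=cv2.convertScaleAbs(cv2.resize(im[190:245,285:350],None,fx=12,fy=10.5,interpolation=cv2.INTER_CUBIC),alpha=2.5)
cv2.imwrite('pics/c13.png',c)
E
```

```text
[ 0.55069602 -0.23053841  0.07248745] [-0.91598133  1.55170485  1.21478817] 0.053832414636005584
```

View pics/c13.png

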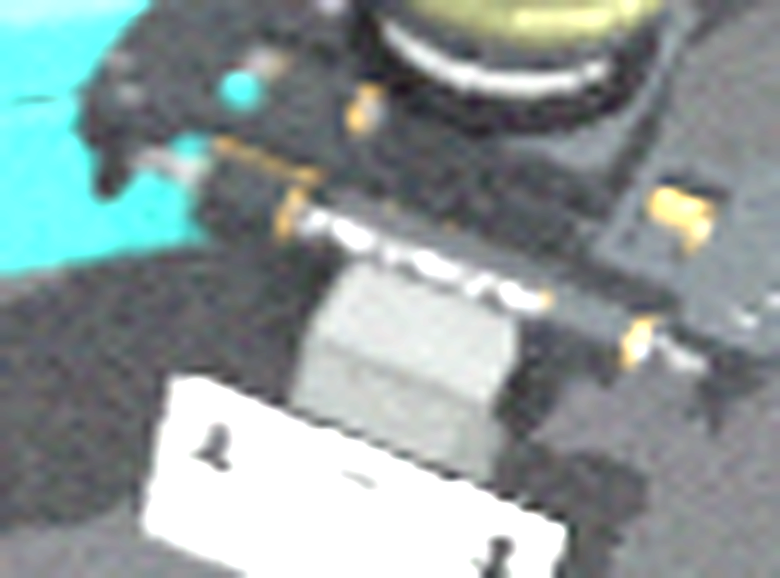

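drive_tool(moves="0 0 0 0 0 0 90; 0 0 0 0 0 0 100; 0 0 0 0 0 0 100; 0 0 0 0 0 -6 100; 0 0 0 0 0 -12 100; 0 0 0 0 0 -17 100; 0 0 0 0 0 -20 100; 0 0 0 0 0 -20 100")

```text
t: 6.25
ee_pos: [0.5501, -0.2307, 0.0516]
ee_rot: [0.424, -0.565, 0.423, 0.567]
ft_force: [1.4, 0.7, 0.9]
grip_width: 0.0881
```

```bash
python3 - <<'E'
from h import *
s=env.state();print(s['ee_pos'],s['ft_force'],s['grip_width'])
o=[]
for n,x0,y0,w,h,k in(('side',285,190,65,55,10.),('top',300,145,80,50,9)):
    im=env.camera(n)[:,:,::-1]; cv2.imwrite(f'pics/{n}6_raw.png',im); 
    c=cv2.convertScaleAbs(cv2.resize(im[y0:y0+h,x0:x0+w],None,fx=k,fy=k,interpolation=cv2.INTER_CUBIC),alpha=2.2)
    cv2.imwrite(f'pics/e_{n}.png',c)
E
```

```text
[ 0.55012097 -0.23067052  0.05161704] [1.41452368 0.68421851 0.94213349] 0.08814371798024788
```

View pics/e_side.png

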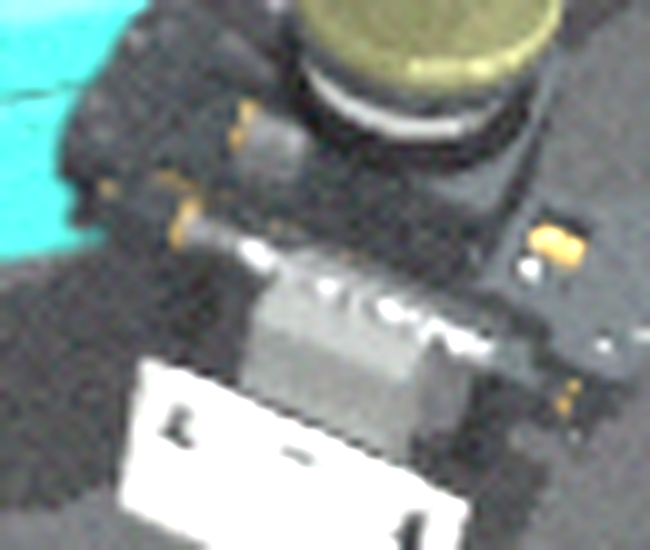

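View pics/e_top.png

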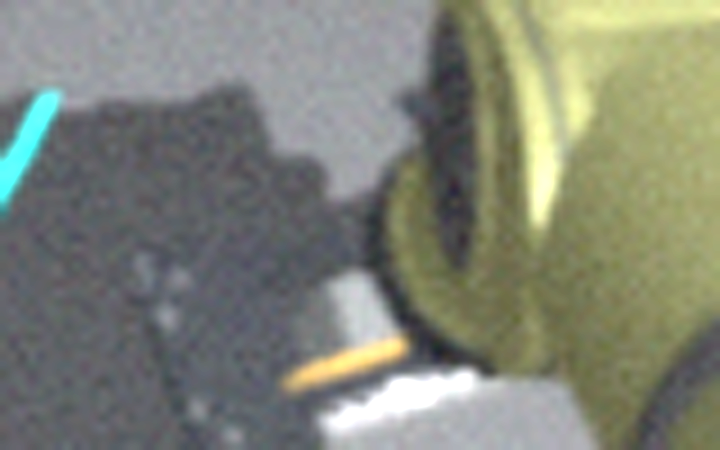

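drive_tool(moves="0 0 0 0 0 0 70; 0 0 0 0 0 0 60; 0 0 0 0 0 0 50; 0 0 0 0 0 0 45; 0 0 0 0 0 0 45; 0 0 0 0 0 0 45; 0 0 0 0 0 0 45", grip_force=35)

```text
t: 7.05
ee_pos: [0.5507, -0.2305, 0.0525]
ee_rot: [0.424, -0.566, 0.423, 0.567]
ft_force: [-1.3, 2.6, 1.6]
grip_width: 0.0535
```

drive_tool(moves="0 0 0 0 0 5 45; 0 0 0 0 0 15 45; 0 0 0 0 0 25 45; 0 0 0 0 0 30 45; 0 0 0 0 0 30 45; 0 0 0 0 0 30 45")

```text
t: 7.65
ee_pos: [0.5505, -0.231, 0.0825]
ee_rot: [0.424, -0.566, 0.423, 0.567]
ft_force: [-0.7, -0.6, -3.2]
grip_width: 0.0539
```

```bash
python3 - <<'E'
from h import *
s=env.state();print(s['ee_pos'],s['ft_force'],s['moment'],s['grip_width'])
im=env.camera('side')[:,:,::-1]; cv2.imwrite(f'pics/side7_raw.png',im)
c=cv2.resize(im[160:260,265:365],None,fx=6,fy=6,interpolation=cv2.INTER_CUBIC)
cv2.imwrite(f'pics/c14.png',cv2.convertScaleAbs(c,alpha=1.8))
E
```

```text
[ 0.5505115  -0.23095673  0.08249541] [-0.68013601 -0.64257266 -3.20824839] [ 0.07410547 -0.00834459 -0.01984722] 0.05387856794438878
```

View pics/c14.png

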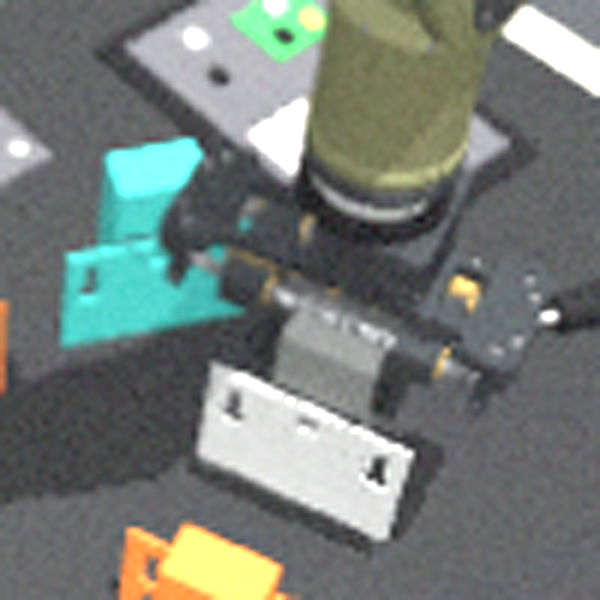

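drive_tool(moves="0 0 0 0 0 40 45; 0 0 0 0 0 85 45; 0 0 0 0 0 125 45; 0 0 0 0 5 140 45; 0 0 -0.05 5 30 140 45; 0 0 -0.1 12 65 140 45; 0 0 -0.15 20 105 140 45; 0 0 -0.2 28 145 140 45; 0 0 -0.25 37 190 140 45; 0 0 -0.3 46 230 140 45")

```text
t: 8.7
ee_pos: [0.5962, 0.0016, 0.2218]
ee_rot: [0.504, -0.495, 0.503, 0.497]
ft_force: [0.3, 0.1, -2.9]
grip_width: 0.0535
```

drive_tool(moves="0 0 -0.05 10 45 0 45; 0 0 -0.1014 18 85 0 45; 0 0 -0.1014 24 120 -5 45; 0 0 -0.1014 27 142 -20 45; 0 0 -0.1014 28 151 -40 45; 0 0 -0.1014 28 151.5 -60 45; 0 0 -0.1014 28 151.5 -75 45; 0 0 -0.1014 28 151.5 -80 45; 0 0 -0.1014 28 151.5 -80 45; 0 0 -0.1014 28 151.5 -80 45")

```text
t: 9.7
ee_pos: [0.625, 0.1507, 0.1429]
ee_rot: [0.529, -0.47, 0.527, 0.471]
ft_force: [0.6, -0.0, -3.8]
grip_width: 0.0536
```

```bash
python3 - <<'E'
from h import *
s=env.state();print(s['ee_pos'],s['ft_force'],s['moment'],s['grip_width'])
w,x,y,z=s['ee_rot'];print(R.from_quat([x,y,z,w]).as_matrix().round(4))
for n,x0,y0,w,h in(('side',185,110,110,100),('top',165,120,110,100)):
    im=env.camera(n)[:,:,::-1]; cv2.imwrite(f'pics/{n}8_raw.png',im); 
    c=cv2.convertScaleAbs(cv2.resize(im[y0:y0+h,x0:x0+w],None,fx=6,fy=6,interpolation=cv2.INTER_CUBIC),alpha=1.6)
    cv2.imwrite(f'pics/f_{n}.png',c)
E
```

```text
[0.62502188 0.15069419 0.14292007] [ 0.55619093 -0.01370736 -3.80531442] [0.03410777 0.0108263  0.01982863] 0.053625294929227824
[[ 9.000e-04 -9.933e-01  1.152e-01]
 [ 2.100e-03  1.152e-01  9.933e-01]
 [-1.000e+00 -7.000e-04  2.200e-03]]
```

View pics/f_side.png

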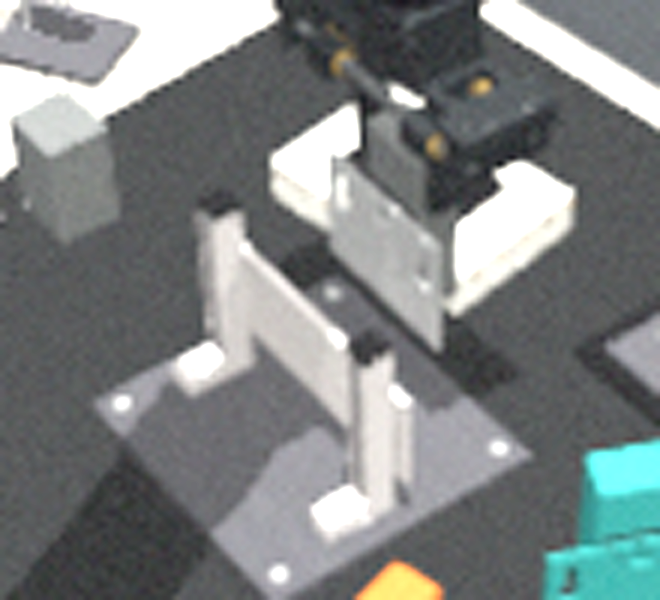

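View pics/f_top.png

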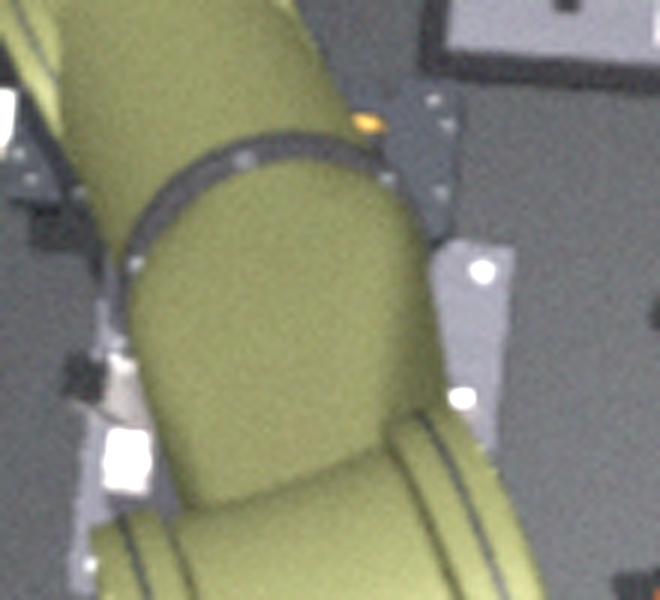

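```bash
cat > st.py <<'E'
from h import *
yaw=np.radians(-6.6); ex=np.array([np.cos(yaw),np.sin(yaw),0]); ey=np.array([-ex[1],ex[0],0])
O=np.array([.55073,.15935,0])
def tos(P): d=np.array(P)-O; return np.array([d@ex,d@ey,d[2]])
def tow(S): return O+S[0]*ex+S[1]*ey+np.array([0,0,S[2]])
E
python3 - <<'E'
from st import *
s=env.state(); zb=s['ee_pos'][2]-.0523; print('tcp in stand',tos(s['ee_pos']))
im=cv2.imread('pics/side8_raw.png'); x0,y0=230,130;k=11
c=cv2.convertScaleAbs(cv2.resize(im[y0:y0+45,x0:x0+40],None,fx=k,fy=k,interpolation=cv2.INTER_CUBIC),alpha=1.6)
cv2.imwrite('pics/g.png',c)
xb=tos(s['ee_pos'])[0]-.0235; print(xb)
for y in(.057,-.057):
    for z in(0,.084): print(y,z,proj('side',tow([xb,y,zb+z])).round(2), ((proj('side',tow([xb,y,zb+z]))-[x0,y0]+.5)*k).round(0))
E
```

```text
tcp in stand [7.50633115e-02 9.41711060e-05 1.43362140e-01]
0.05156331151499261
0.057 0 [239.36 151.03] [108. 237.]
0.057 0.084 [238.63 134.3 ] [100.  53.]
-0.057 0 [257.38 167.79] [307. 421.]
-0.057 0.084 [257.49 151.06] [308. 237.]
```

View pics/g.png

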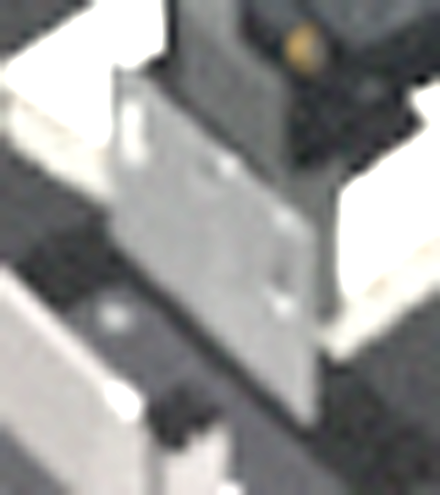

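```bash
cat > pl.py <<'E'
from st import *
import sys
f,zoff=sys.argv[1],float(sys.argv[2])
g=cv2.imread(f).astype(float).mean(2)
np.set_printoptions(linewidth=200)
if len(sys.argv)>3:
    a,b,c,d=map(int,sys.argv[3:7]); print('cols',list(range(c,d)));
    for v in range(a,b): print(v,g[v,c:d].astype(int))
E
python3 pl.py pics/side8_raw.png 0 132 172 236 262
```

```text
cols [236, 237, 238, 239, 240, 241, 242, 243, 244, 245, 246, 247, 248, 249, 250, 251, 252, 253, 254, 255, 256, 257, 258, 259, 260, 261]
132 [194 226 238 238 237 238 239 238 194  37  64  73  81  86  92  66  34  37  44  53  57  68  56  43  57  63]
133 [232 238 237 237 238 238 239 239 194  37  59  69  71  80  87  71  41  31  40  40  73  89  72  47  39  51]
134 [238 238 238 225 221 234 227 208 157  40  57  70  69  69  82  82  64  43  27  35  80  92  75  54  26  38]
135 [238 239 238 204 169 201 179 101  38  40  54  73  69  71  73  79  78  61  44  35  59  71  69  52  29  33]
136 [238 238 238 202 111 125 104  57  41  46  55  72  65  73  70  69  77  78  69  51  40  48  52  41  35  35]
137 [238 239 239 200 111 116 112  96  61  48  62  73  71  71  73  65  73  73  80  65  40  28  34  39  36  41]
138 [239 240 239 202 108 111 113 116  90  56  55  70  72  71  67  68  68  67  73  67  48  35  36  29  34  34]
139 [241 241 240 202 113 142 139 116 116  90  58  59  72  72  69  71  69  71  73  65  47  31  31  36  35  32]
140 [217 234 240 206 125 163 158 110 114 111 100  70  59  67  74  69  72  68  74  63
[... 2735 characters left out ...]
 47  50  77 105 118 119  93  52  46  43]
166 [126 127 125 142 182 200 164  76  53  49  41  49  56  62  70  66  62  44  43  69 107 120  87  40  44  39]
167 [126 126 125 131 147 182 154  58  39  41  44  43  44  46  63  69  69  61  47  44  75 109  87  43  38  39]
168 [125 127 125 129 134 143 122  66  37  42  42  40  39  72  79  70  69  70  62  48  43  72  64  35  39  36]
169 [124 126 129 134 134 134 127  97  41  41  42  77  84 118 104  68  68  66  69  65  50  37  38  39  36  31]
170 [125 124 127 134 136 136 135 103  71  52  53 115 133 145 120  71  69  68  69  70  68  54  42  39  39  41]
171 [126 127 131 135 136 137 133 106  96 110 121 138 147 150 120  68  68  68  68  71  73  69  50  41  41  40]
```

drive_tool(moves="0 0 0 0 0 -15 45; 0 0 0 0 0 -30 45; 0 0 0 0 0 -42 45; 0 0 0 -5 0.6 -45 45; 0 0 0 -15 1.7 -45 45; 0 0 0 -25 2.9 -45 45; 0 0 0 -33 3.8 -45 45; 0 0 0 -37 4.3 -45 45; 0 0 0 -37 4.3 -45 45; 0 0 0 -37 4.3 -45 45")

```text
t: 10.8
ee_pos: [0.5881, 0.1549, 0.0976]
ee_rot: [0.529, -0.47, 0.527, 0.471]
ft_force: [0.6, -0.1, -2.9]
grip_width: 0.0536
```

```bash
python3 - <<'E'
from st import *
im=env.camera('side')[:,:,::-1]; cv2.imwrite('pics/side9_raw.png',im)
s=env.state();print(s['ee_pos'],tos(s['ee_pos']),s['ft_force'])
c=cv2.convertScaleAbs(cv2.resize(im[135:200,210:280],None,fx=9,fy=9,interpolation=cv2.INTER_CUBIC),alpha=1.6)
cv2.imwrite('pics/g2.png',c)
xb=tos(s['ee_pos'])[0]-.0235;zb=s['ee_pos'][2]-.0523
for y in(.057,-.057): print(proj('side',tow([xb,y,zb+.084])).round(2))
for y in(.067,-.067): print('bar',proj('side',tow([0,y,.1155])).round(2))
E
python3 pl.py pics/side9_raw.png 0 142 180 224 256
```

```text
[0.58826554 0.15486492 0.09750007] [ 0.03780228 -0.00014113  0.09750007] [ 0.86795228 -0.97136619 -3.82861573]
[230.94 147.66]
[249.16 164.81]
bar [226.49 150.5 ]
bar [247.68 170.83]
cols [224, 225, 226, 227, 228, 229, 230, 231, 232, 233, 234, 235, 236, 237, 238, 239, 240, 241, 242, 243, 244, 245, 246, 247, 248, 249, 250, 251, 252, 253, 254, 255]
142 [ 53  56  55  57  61  57  90 139 157 158 155 133  79  28  34  46  67  74  74  77  86  79  77  58  37  49  60  63  59  63  61  66]
143 [ 46  56  59  61  57  58  65 103 140 153 157 147 104  34  61  76  86  89  76  71  69  63  54  47  41  46  58  67  62  63  63  61]
144 [ 42  52  58  57  56  56  57  53  92 122 154 164 116  40  68  90  93  91  84  60  58  64  65  58  49  48  59  64  62  61  62  60]
145 [ 96  77  54  60  56  52  57  55  58  62 119 147 114  45  65  78  88  89  77  57  52  57  63  61  58  62  63  64  75  72  64  61]
146 [123  92  56  56  63  55  55  52  55  56  56  92  80  41  60  71  78  87  73  52  41  48  57  56  53  50  58  62  73  72  65  61]
147 [123  92  57  55  55  59  55  68  74  62  52  56  50  38  60  70  71  79  74 
[... 3640 characters left out ...]
6 146 162 132  73  72  70  72]
175 [ 70  67  71  67  69  70  71  72  68  70  74  73  85 115 129 138 134 137 135 116 102 131 143 147 148 146 193 193 133  72  70  72]
176 [ 71  71  71  70  70  71  73  73  71  66  71  71  72  87 114 133 135 136 134 118  97 127 144 144 147 144 171 203 195 132  71  72]
177 [ 71  69  72  69  72  72  72  69  71  73  73  73  69  71  85 117 134 138 132 114  96 128 144 148 148 146 137 169 172 124  73  72]
178 [ 70  72  74  74  70  70  69  69  68  69  70  69  69  69  67  85 121 133 137 116 101 126 144 146 146 147 138 134 133 108  75  70]
179 [ 69  72  69  71  71  75  66  70  69  68  70  71  85  82  67  67  84 120 134 116  99 127 143 145 145 146 140 133 141 112  72  74]
```

View pics/g2.png

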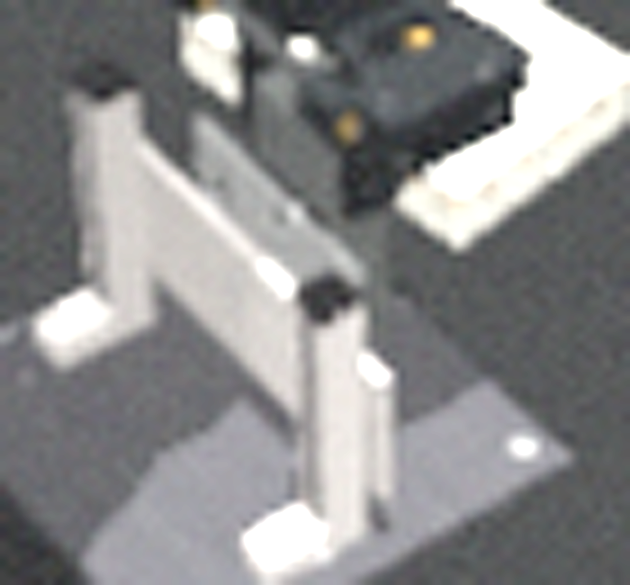

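drive_tool(moves="0 0 0 -2 0.9 0 45; 0 0 0 -4 1.1 0 45; 0 0 0 -5 1.3 0 45; 0 0 0 -6 1.4 0 45; 0 0 0 -7 1.5 0 45; 0 0 0 -7 1.5 0 45")

```text
t: 11.45
ee_pos: [0.5812, 0.1564, 0.0975]
ee_rot: [0.529, -0.47, 0.527, 0.471]
ft_force: [1.3, -0.1, -3.6]
grip_width: 0.0537
```

drive_tool(moves="0 0 0 -1 0.1 0 45; 0 0 0 -2 0.2 0 45; 0 0 0 -2 0.2 0 45")

```text
t: 11.75
ee_pos: [0.5804, 0.1565, 0.0978]
ee_rot: [0.53, -0.471, 0.527, 0.47]
ft_force: [5.6, -1.1, -4.7]
grip_width: 0.0537
```

drive_tool(moves="0 0 0 -1 0.1 0 45; 0 0 0 -1 0.1 0 45; 0 0 0 -1 0.1 0 45")

```text
t: 12.05
ee_pos: [0.5802, 0.1565, 0.0979]
ee_rot: [0.53, -0.471, 0.526, 0.47]
ft_force: [6.6, -1.3, -3.5]
grip_width: 0.0534
```

drive_tool(moves="0 0 0 0.5 0 -0.7 45; 0 0 0 0.5 0 -1.4 45; 0 0 0 0.5 0 -2 45; 0 0 0 0.5 0 -2 45")

```text
t: 12.45
ee_pos: [0.5782, 0.1567, 0.0955]
ee_rot: [0.528, -0.47, 0.527, 0.471]
ft_force: [2.9, -1.2, -1.2]
grip_width: 0.0534
```

drive_tool(moves="0 0 0 0 0 -0.7 45; 0 0 0 0 0 -1.4 45; 0 0 0 0 0 -2 45; 0 0 0 0 0 -2 45")

```text
t: 12.85
ee_pos: [0.5782, 0.157, 0.0933]
ee_rot: [0.528, -0.47, 0.527, 0.471]
ft_force: [3.8, 0.2, -2.3]
grip_width: 0.0536
```

drive_tool(moves="0 0 0 0 0 1.2 45; 0 0 0 -1 0.1 1.2 45; 0 0 0 -2 0.2 1.2 45; 0 0 0 -2 0.2 1.2 45")

```text
t: 13.25
ee_pos: [0.5761, 0.1571, 0.0946]
ee_rot: [0.528, -0.47, 0.527, 0.471]
ft_force: [4.2, -0.7, -4.1]
grip_width: 0.0537
```

drive_tool(moves="0 0 0 -1 0.1 0 45; 0 0 0 -2 0.2 0 45; 0 0 0 -2 0.2 0 45")

```text
t: 13.55
ee_pos: [0.5742, 0.1573, 0.0946]
ee_rot: [0.529, -0.47, 0.527, 0.471]
ft_force: [3.6, -0.6, -3.7]
grip_width: 0.0533
```

drive_tool(moves="0 0 0 -1 0.1 0 45; 0 0 0 -1.5 0.2 0 45; 0 0 0 -1.5 0.2 0 45")

```text
t: 13.85
ee_pos: [0.5737, 0.1573, 0.0947]
ee_rot: [0.529, -0.47, 0.527, 0.47]
ft_force: [6.7, -0.2, -4.9]
grip_width: 0.0536
```

drive_tool(moves="0 0 0 0.3 0 -1 45; 0 0 0 0.3 0 -2 45; 0 0 0 0.3 0 -3 45; 0 0 0 0.3 0 -4 45; 0 0 0 0.3 0 -4 45")

```text
t: 14.35
ee_pos: [0.5739, 0.1574, 0.0911]
ee_rot: [0.529, -0.47, 0.527, 0.47]
ft_force: [5.8, -0.1, -2.0]
grip_width: 0.0539
```

drive_tool(moves="0 0 0 0 0 -1 45; 0 0 0 0 0 -2 45; 0 0 0 0 0 -3 45; 0 0 0 0 0 -4 45; 0 0 0 0 0 -4 45")

```text
t: 14.85
ee_pos: [0.574, 0.1575, 0.087]
ee_rot: [0.529, -0.47, 0.527, 0.47]
ft_force: [6.5, -0.5, -3.3]
grip_width: 0.0538
```

Sliding freely with little side force. Continuing down.

drive_tool(moves="0 0 0 0 0 -1 45; 0 0 0 0 0 -2 45; 0 0 0 0 0 -3 45; 0 0 0 0 0 -4 45; 0 0 0 0 0 -5 45; 0 0 0 0 0 -5 45")

```text
t: 15.45
ee_pos: [0.574, 0.1575, 0.0821]
ee_rot: [0.529, -0.47, 0.527, 0.47]
ft_force: [6.0, -0.5, -2.3]
grip_width: 0.0539
```

drive_tool(moves="0 0 0 0 0 -1 45; 0 0 0 0 0 -2 45; 0 0 0 0 0 -3 45; 0 0 0 0 0 -3 45")

```text
t: 15.85
ee_pos: [0.5739, 0.1574, 0.0788]
ee_rot: [0.529, -0.47, 0.527, 0.47]
ft_force: [5.8, 0.1, -4.5]
grip_width: 0.054
```

drive_tool(moves="0 0 0 0 0 -1 45; 0 0 0 0 0 -2 45; 0 0 0 0 0 -2 45")

```text
t: 16.15
ee_pos: [0.5738, 0.1573, 0.0769]
ee_rot: [0.529, -0.471, 0.527, 0.471]
ft_force: [5.9, -0.7, -4.2]
grip_width: 0.0537
```

drive_tool(moves="0 0 0 0 0 -1 45; 0 0 0 0 0 -1.5 45; 0 0 0 0 0 -1.5 45")

```text
t: 16.45
ee_pos: [0.5739, 0.1572, 0.0757]
ee_rot: [0.529, -0.471, 0.527, 0.471]
ft_force: [5.0, -0.8, -1.6]
grip_width: 0.0537
```

drive_tool(moves="0 0 0 0 0 -1 45; 0 0 0 0 0 -1 45; 0 0 0 0 0 -1 45")

```text
t: 16.75
ee_pos: [0.5739, 0.1572, 0.0747]
ee_rot: [0.529, -0.471, 0.527, 0.471]
ft_force: [4.9, -1.0, -1.0]
grip_width: 0.0532
```

drive_tool(moves="0 0 0 0 0 -1 45; 0 0 0 0 0 -1 45; 0 0 0 0 0 -1 45")

```text
t: 17.05
ee_pos: [0.574, 0.1572, 0.0741]
ee_rot: [0.529, -0.471, 0.527, 0.47]
ft_force: [4.9, -1.0, 6.4]
grip_width: 0.0536
```

drive_tool(moves="0 0 0 0 0 -0.5 45; 0 0 0 0 0 -0.5 45; 0 0 0 0 0 -0.5 45")

```text
t: 17.35
ee_pos: [0.574, 0.1573, 0.074]
ee_rot: [0.529, -0.471, 0.527, 0.47]
ft_force: [4.4, -1.8, 8.5]
grip_width: 0.0537
```

drive_tool(moves="0 0 0 0.7 0 0 45; 0 0 0 1 0 0 45; 0 0 0 1 0 0 45")

```text
t: 17.65
ee_pos: [0.574, 0.1572, 0.0739]
ee_rot: [0.528, -0.47, 0.527, 0.471]
ft_force: [2.1, -1.1, 9.8]
grip_width: 0.0536
```

drive_tool(moves="0 0 0 0.3 0 0.6 45; 0 0 0 0.3 0 0.6 45; 0 0 0 0.3 0 0.6 60; 0 0 0 0.3 0 0.6 70; 0 0 0 0.3 0 0.6 80; 0 0 0 0.3 0 0.6 90; 0 0 0 0.3 0 0.6 100; 0 0 0 0.3 0 0.6 100; 0 0 0 0.3 0 0.6 100")

```text
t: 18.55
ee_pos: [0.5739, 0.1573, 0.073]
ee_rot: [0.528, -0.47, 0.528, 0.471]
ft_force: [0.2, -0.2, -0.4]
grip_width: 0.0883
```

drive_tool(moves="0 0 0 0 0 10 100; 0 0 0 0 0 30 100; 0 0 0 0 0 60 100; 0 0 0 0 0 100 100; 0 0 0 0 -30 130 100; 0 0 0 0 -75 140 100; 0 0 0 0 -120 140 100; 0 0 0 0 -165 140 100; 0 0 0 0 -210 140 100; 0 0 0 0 -250 140 100")

```text
t: 19.55
ee_pos: [0.5739, -0.0954, 0.2141]
ee_rot: [0.529, -0.47, 0.528, 0.47]
ft_force: [-0.3, 0.2, -1.1]
grip_width: 0.0883
```

```bash
python3 - <<'E'
from h import *
s=env.state();print(s['ee_pos'],s['ft_force'],s['moment'],s['grip_width'])
o=[]
for n,x0,y0,w,h in(('side',190,110,80,100),('top',165,130,95,100)):
    im=env.camera(n)[:,:,::-1]; cv2.imwrite(f'pics/{n}10_raw.png',im)
    o.append(cv2.convertScaleAbs(cv2.resize(im[y0:y0+h,x0:x0+w],None,fx=4.5,fy=6,interpolation=cv2.INTER_CUBIC),alpha=1.5))
cv2.imwrite('pics/fin.png',np.hstack(o))
E
```

```text
[ 0.57386826 -0.09535745  0.21406456] [-0.31445972  0.16499312 -1.13659734] [0.05114345 0.01721842 0.0209929 ] 0.08832125252386631
```

View pics/fin.png

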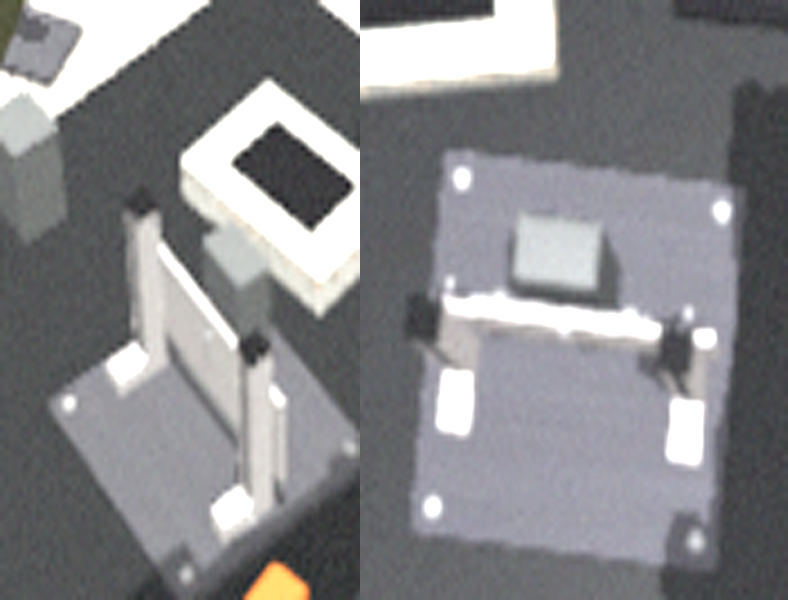

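```bash
python3 - <<'E'
from st import *
im=cv2.imread('pics/top10_raw.png'); x0,y0,w,h,K=198,160,30,20,10
c=cv2.resize(im[y0:y0+h,x0:x0+w],None,fx=K,fy=K,interpolation=cv2.INTER_CUBIC); g=cv2.GaussianBlur(cv2.cvtColor(c,cv2.COLOR_BGR2GRAY),(0,0),4)
print(g[::20,::20])
m=((g>125)).astype(np.uint8); n,l,st,ce=cv2.connectedComponentsWithStats(m); print(st.tolist())
for i in range(1,n):
    if st[i,4]<3000: continue
    cs=max(cv2.findContours((l==i).astype(np.uint8),0,1)[0],key=cv2.contourArea)
    P=np.array([onz('top',(p+.5)/K-.5+[x0,y0],.1485) for p in cv2.boxPoints(cv2.minAreaRect(cs))]); d=np.roll(P,-1,0)-P
    print(i,tos(P.mean(0)).round(4),np.linalg.norm(d,axis=1).round(4),np.degrees(np.arctan2(d[:,1],d[:,0])).round(2))
a=cv2.imread('pics/top0_raw.png').astype(int);b=im.astype(int)
cv2.imwrite('pics/full.png',cv2.resize(im,(768,576)))
E
```

```text
[[107 105 106 104 104 104 105 104 103 106 105 107 105 107 107]
 [103 105 105 104 103 104 105 105 105 105 106 105 106 106 107]
 [107 106 108 105 107 103 107 105 105 106 107 105 105 105 105]
 [107 115 125 115 111 109 115 110 107 106 106 107 107 107 109]
 [102 125 145 143 142 142 141 140 137 133 124 103 110 108 108]
 [ 86 118 143 146 144 147 145 146 145 146 120  85 107 107 108]
 [ 77 126 144 147 148 148 149 147 149 146 110  71  97 107 107]
 [ 86 134 148 148 148 150 149 150 148 148  98  66  78 105 106]
 [ 85 116 135 138 143 146 146 151 152 149  90  66  74 104 108]
 [ 84  72  71  72  77  82  92 102 109 110  78  66  75 104 106]]
[[0, 0, 300, 200, 42359], [17, 59, 183, 118, 17610], [0, 195, 7, 5, 31]]
1 [0.0237 0.0003 0.1485] [0.0294 0.0499 0.0293 0.0498] [ -5.82 -96.98 173.93  83.06]
```

View pics/full.png

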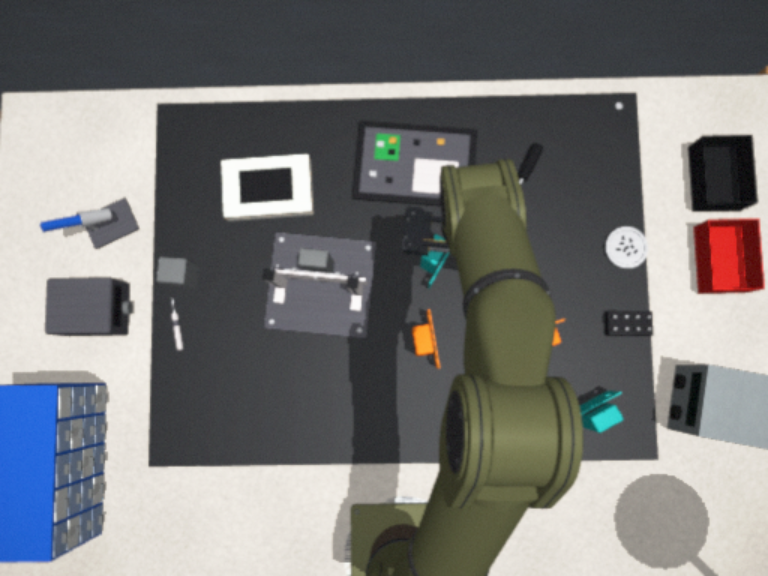

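```bash
python3 - <<'E'
from bench import env
print(env.state()['joint_vel'].round(3)); print(env.finish_job())
E
```

```text
[-0.072 -0.004 -0.084  0.017 -0.04  -0.013 -0.05 ]
the job is handed in; nothing more can be done
None
```

The wall unit is hanging on both screws, released, and I handed the job in at about 20 s. I picked the grey unit with the back plate. Once the heads went into the keyholes, I slid it down about 20 mm to a firm stop.

**Checks that agreed:**
- **Sliding distance:** the keyholes took the heads at a reported tool height of 94.6 mm, and the unit stopped at 73.9 mm. That is the 20 mm expected.
- **Forces:** at the stop I felt about 10 N upward. Pressing toward the stand never passed about 7 N.
- **Plunger:** I can only infer that it snapped in. The push-back force fell from about 6 N to 2 N when I eased off, and the unit did not move. I could not see the plunger itself.
- **Final position:** in the top view the box centre is 23.7 mm in front of the bar face (23.5 mm expected) and 0.3 mm off the middle. Its yaw is within 1° of the stand's.
- **Surroundings:** nothing else looks moved in the top view, except that the arm hides part of it. I left the orange and turquoise look-alikes alone.

**Checks that failed or disagreed:**
- **First grasp missed:** the fingers closed above the box. The visible finger ends sat clearly higher than the reported tool tip, by about 25 mm in the side view and at least 35 mm judging by where they first touched. I gripped about 38 mm lower.
- **Screw height:** the camera put the screws at 95.5 mm, but by feel they were about 3–4 mm lower. The first press landed on the heads at about 7 N, and they went in about 2–3 mm lower.

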